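Feel out the dynamo with the loose rotor and put it away

TASK

One of the three bottle dynamos on the rubber mat has a rotor that has broken off and slides about inside its sealed shell. Pick the dynamos up one at a time and tip or shake each gently end to end, until you have felt that loose piece slide to the one end and back to the other. Lay that faulty dynamo in the empty side of the parts drawer, leave the two sound ones lying on the mat, and push the drawer gently until it is fully home.

Things in the scene. Friction and masses are not known exactly. Their poses are not given: they have to be found in the camera images.
- dynamo_a: bottle dynamo, steel, one of three alike (any may be the faulty one), lying on its flat bracket. Origin: centre of the bracket plate's underside; x along the level shell axis to the black roller, z up. Shell 42 mm across, axis at z = 30, x = -44 to 44 mm; roller 23 mm across to x = 72; terminal to x = -55; bracket plate 60 x 34 x 4 mm. Grip the shell across at x = 0, fingers closing along y
- dynamo_b: as dynamo_a. Each weighs 300 to 390 g with its 140 g rotor; weight tells nothing. In a sound one the rotor is fast (under 1 mm of play). In the faulty one it slides along x, 38 mm from end to end, friction about 0.15: it runs when x is tipped 15 degrees or more or jerked, and stays put when level; this shifts the moment about y by 0.05 N m (average many readings). It starts at the terminal end
- dynamo_c: as dynamo_a. The names and places say nothing of which one is faulty: it is drawn anew each time. The thin shell dents under a hard squeeze: grip it with 60 N or less; the rotor chips if it is slammed against its housing by hard shaking; set the dynamos down, do not drop them
- mat: fixed grey rubber mat, 190 (x) x 320 (y) x 3 mm, on the bench; origin at the centre of its underside, z up; the three dynamos lie side by side on it about 100 mm apart along its y, their axes along its x
- chest: fixed low wooden drawer unit, 320 mm wide (y) and 90 mm high, left or right of the mat; origin on the bench, midway across its width; the carcass face (its opening) is the plane x = +90 mm and the carcass reaches to x = +300 mm; the drawer comes out towards -x. The unit holds the spanner and the axle on its top
- drawer (a joint): how far the wooden drawer stands open, m: 0 fully home against a wooden stop, starts 0.145 to 0.163; moves along the unit's x on worn runners with about 2.5 N of friction (plus 6 N per m/s). Loads above about 20 N on the drawer or unit are rough handling
- bay (a point): point on the floor of the empty wide side of the drawer, moving with it, axes as the unit's; that side is 154 mm wide (y -77 to +77 of this point), from x = -75 (inside of the front board) to x = +102 mm, walls 50 mm above its floor, floor 16 mm above the bench. With the drawer open, the part from x = -75 to about +70 is clear of the carcass
- small_bay (a point): point on the floor of the small side of the drawer (102 mm wide, centred on this point in y), where the chrome bell and the black grip lie
- push (a point): centre of the outer face of the drawer's front board below the finger notch, 36 mm above the bench; the outside looks to the unit's -x. The board is 14 mm thick and 78 mm high over the bench (58 mm in the 70 mm wide notch); push here along the unit's +x
- bell: chrome bicycle bell, dome 54 mm across and 34 mm high, in the small side of the drawer; stays there; origin under its centre
- grip: black rubber handlebar grip, 116 mm long, 30 mm thick, in the small side of the drawer; stays there; origin under its centre, x along it
- spanner: flat green steel cone spanner, 174 mm long, 4 mm thick, on top of the drawer unit; leave alone; origin under its centre, x along it
- axle: galvanised pedal axle, 110 mm long, 16 mm thick, on top of the drawer unit; leave alone; origin under its centre, x along it
Mind the look-alikes: they are no part of the job. What is shaped like the dynamo_c but brown or red is not meant.

How it is judged:
By the outcome, as a careful person would: the job done as asked, in the order asked, and still so for the second after the job is handed in, with the robot touching nothing.
It also fails if it takes over 72 s, if anything falls off the work surface, if the arm or the gripper's body presses on something with over 40 N, if the wrist force passes 120 N, or if a joint passes its speed limit or range.

ROBOT

A 6-joint arm with a two-finger parallel gripper is mounted at the origin on the work surface. World frame = base frame: x ahead of the robot, y to its left, z up, the work surface at z = 0. Lengths are in m, angles in rad, forces in N, time in s.
With the tool pointing down it reaches from about 0.375 to 0.975 m from the base axis. Payload 3.8 kg.
Tool frame: the origin (TCP) lies midway between the tips of the shut fingers; the grasp point (between the pads) lies 19 mm behind it; z points along the fingers, y is the line along which they close (so a half turn about z gives the same grasp; the last joint's range is limited). The gripper opens to 85 mm and grips with 20 to 120 N. Pads are 22 mm wide; open, the fingers measure 114 mm over their backs; the gripper's body (76 mm by 85 mm) begins 54 mm behind the grasp point. The pads swing forward as they close: fully open they stand 13 mm farther back than shut.
Start: joints at [1.145, 0.264, 1.604, -0, 1.274, -0.037], TCP at [0.256, 0.625, 0.231] pointing down, gripper open.
Joint ranges: [-2.63, 2.63], [-0.94, 2.18], [0.31, 2.57], [-1.31, 4.45], [0, 2.66], [-2.55, 2.55]. Speed limits (rad/s): [2.57, 2.57, 3.14, 3.14, 3.14, 3.14].

INTERFACE

Orientations are given as a rotation vector (axis times angle).
In Python, from workcell import status, read_camera, workorder, masks_of gives the robot as it stands.
- The arm moves only by the tool drive_tool, never from a script. Its argument "rows" is a list of rows, each a list of 7 numbers: the turn, a rotation vector about the tool's x, y, z in degrees, then the shift along the tool's x, y, z in m, then the opening, from 0 (shut) to 1 (fully open). In form: [[ax, ay, az, tx, ty, tz, claw], ...]. A call has 1 to 8 rows; each row shifts and turns the commanded pose from where the row before left it, along the tool's axes as they then stand; what a row does not reach is not made up. A row lasts 1/12 s, in which the tool goes at most 41.7 mm and 7.16 degrees, less where a joint would pass 70% of its speed; a pose out of reach is approached as far as the arm can. A call is refused whole if a number of a shift passes 0.0417 or a number of a turn 7.16, either way. A call with a gripper value outside its range is refused whole. The fingers move at their own pace and stop on an object; "force" is the grip in N (left out, the last holds). Time passes only in rows, so rows that do not move let the fingers close. It gives the time, the measured TCP pose, the force, the opening and the grip force at its end, in the units of the state.
- status.read_state(): the state, without advancing time (a new reading comes with each control period).
- read_camera(name): name is "side" or "top"; returns a dict with "color" (480x640x3 uint8, red, green, blue), "intrinsics" (3x3 intrinsics, pixels), "D" ([k1, k2, p1, p2, k3] as OpenCV has them; the pictures are not rectified), "world_from_camera" (4x4, takes a point from camera to world coordinates). Camera axes: x right, y up, looking along -z (the intrinsics and any distortion apply to the point x, -y, -z); pixel columns grow to the right and rows downward; lengths in m; the calibration is good to about 2 mm. A picture is of the moment at which its call begins. There is no depth.
- workorder.finish_job(): hands the job in; it is judged then, once.
Trained networks look in a picture, given as the dict that the camera call returned (one of the last four; its "shot" number tells which), for a name from the list of things; names that differ only in an ending like _2 or _b are one class to them, and where a whole thing is asked for, a point or a joint stands for the part that bears it (a point fixed in the world has none). Each returns a list of dicts, best first, with "score" (0 to 1); they miss things now and then, are a little off and sometimes report something else, mostly with a low value. They report only what shows in the picture. A call takes as long as a camera call. They do not tell look-alikes from the thing itself.
- masks_of(picture, name): "mask" (480x640 bool, what is visible of it) and "bbox" ([left, top, right, bottom] in pixels, round what is visible of it).
The state is a dict: "time": time; "q": joint angles; "joint_vel": joint speeds; "joint_torque": joint torques, N m; "tool_pos": TCP position; "tcp_rot": TCP orientation; "wrist_force": force on the tool from outside, world axes, zero at the start; "torque": the same for the moment, N m; "width": opening from 0.0 (shut) to 1.0 (fully open); "grip_force": force on a finger pad.
Only numpy, scipy, OpenCV 4.12 (cv2) and the standard library are available. Lean on these libraries where they do the work, as an engineer would, in place of code of your own. Each camera call takes 0.05 s, during which the arm holds its last target. There are 200 camera calls.

## Working session

There is one attempt and no reset: what is moved stays moved. The work goes in short steps, Python scripts to look and compute and a tool call to move; the robot and the scene stay as the last step left them, time stands still between calls to the robot, and variables do not carry over. Pictures are saved under pics/ and viewed, at most 10 in all, crops included, and the job is handed in when it is done.

Besides the shell and the picture viewer there is one more tool, called after "Emit:" by a JSON object that holds its "name" and its "arguments". drive_tool: Moves the arm, as the interface text tells. Its arguments: {"type":"object","properties":{"rows":{"type":"array"},"force":{"type":"number"}},"required":["rows"]}

```bash
mkdir -p pics; ls
cat > h.py <<'E'
import numpy as np, cv2
from scipy.spatial.transform import Rotation as R
from workcell import status, read_camera, workorder, masks_of
def ray(p,uv):
    K=np.array(p["intrinsics"]);D=np.array(p["D"],float);T=np.array(p["world_from_camera"])
    u=cv2.undistortPoints(np.array(uv,float).reshape(-1,1,2),K,D).reshape(-1,2)
    d=np.c_[u[:,0],-u[:,1],-np.ones(len(u))]@T[:3,:3].T
    return T[:3,3],d
def onz(p,uv,z):
    o,d=ray(p,uv); return o+d*((z-o[2])/d[:,2])[:,None]
def proj(p,X):
    T=np.linalg.inv(np.array(p["world_from_camera"]));X=np.atleast_2d(X)@T[:3,:3].T+T[:3,3]
    X=X*[1,-1,-1]
    return cv2.projectPoints(X,np.zeros(3),np.zeros(3),np.array(p["intrinsics"]),np.array(p["D"],float))[0].reshape(-1,2)
def save(p,n,crop=None,s=1):
    c=p["color"][:,:,::-1]
    if crop: c=c[crop[1]:crop[3],crop[0]:crop[2]]
    cv2.imwrite("pics/"+n,cv2.resize(c,None,fx=s,fy=s,interpolation=cv2.INTER_CUBIC))
E
python3 - <<'E'
from h import *
s=status.read_state();print(s)
for n in("top","side"):
    p=read_camera(n);save(p,n+"0.png")
    print(n,np.round(p["world_from_camera"],3).tolist(),np.round(p["intrinsics"],1).tolist())
    for k in("dynamo_a","mat","chest","drawer","bell","grip"):
        for m in masks_of(p,k)[:6]:
            M=m["mask"];r=cv2.minAreaRect(np.argwhere(M)[:,::-1].astype(np.float32)) if M.any() else None
            print(k,round(m["score"],2),np.round(m["bbox"]).tolist(),M.sum(),np.round(r[0],1),np.round(r[1],1),round(r[2],1))
E
```

```text
pics
{'time': 0.0, 'q': array([ 1.14509986e+00,  2.64747321e-01,  1.60538276e+00,  4.32865976e-05,
        1.27369984e+00, -3.69166553e-02]), 'joint_vel': array([ 1.73918048e-03,  9.10743005e-05, -6.11355682e-05,  1.59758878e-04,
        6.81073622e-06, -2.70379223e-04]), 'joint_torque': array([ 6.50242400e-04, -5.15111697e+01, -3.67310858e+01,  1.66328609e-04,
        1.29792426e-02, -2.56345481e-05]), 'tool_pos': array([0.25556038, 0.62395719, 0.22996123]), 'tcp_rot': array([-0.60676745, -3.08187455,  0.00340519]), 'wrist_force': array([ 0.11001611, -0.83005674,  0.05540559]), 'torque': array([0.04240241, 0.03515504, 0.00634151]), 'grip_force': 0.0, 'width': 0.9983908353405525}
top [[-0.013, 0.997, -0.075, 0.489], [-0.999, -0.01, 0.036, 0.018], [0.035, 0.076, 0.997, 0.851], [0.0, 0.0, 0.0, 1.0]] [[440.1, 0.0, 316.7], [0.0, 440.1, 233.2], [0.0, 0.0, 1.0]]
dynamo_a 0.92 [232.0, 181.0, 257.0, 250.0] 1275 [244.6 215.8] [67.2 23.3] 81.9
dynamo_a 0.89 [131.0, 327.0, 197.0, 382.0] 1445 [162.7 354.3] [23.9 73.6] 51.3
dynamo_a 0.86 [179.0, 206.0, 209.0, 273.0] 1343 [192.1 238.7] [69.2 24.6]
[... 1102 characters left out ...]
] 70.0
dynamo_a 0.68 [168.0, 191.0, 217.0, 225.0] 899 [190.8 205.6] [47.7 24. ] 21.8
dynamo_a 0.61 [242.0, 159.0, 289.0, 186.0] 834 [265.1 173.8] [22.4 47.8] 70.7
dynamo_a 0.58 [346.0, 160.0, 392.0, 192.0] 859 [370.9 177.5] [22.8 48. ] 65.6
mat 0.6 [228.0, 158.0, 358.0, 256.0] 4259 [289.5 205. ] [120.8  74.2] 46.5
chest 0.56 [304.0, 211.0, 566.0, 419.0] 29563 [436.2 304. ] [173.7 233. ] 69.0
drawer 0.57 [306.0, 250.0, 464.0, 419.0] 13395 [381.3 319.7] [172.1 106.9] 62.4
bell 0.71 [394.0, 332.0, 425.0, 362.0] 678 [407.4 347.2] [30.4 26.8] 26.6
bell 0.43 [305.0, 252.0, 464.0, 421.0] 13512 [379.3 318.9] [173.2 108. ] 61.1
grip 0.87 [377.0, 350.0, 446.0, 381.0] 529 [410.4 366.7] [ 8.5 69.3] 69.8
```

View pics/top0.png

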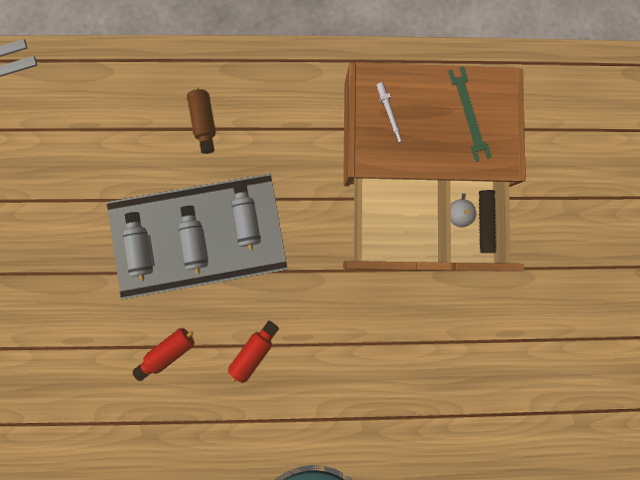

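View pics/side0.png

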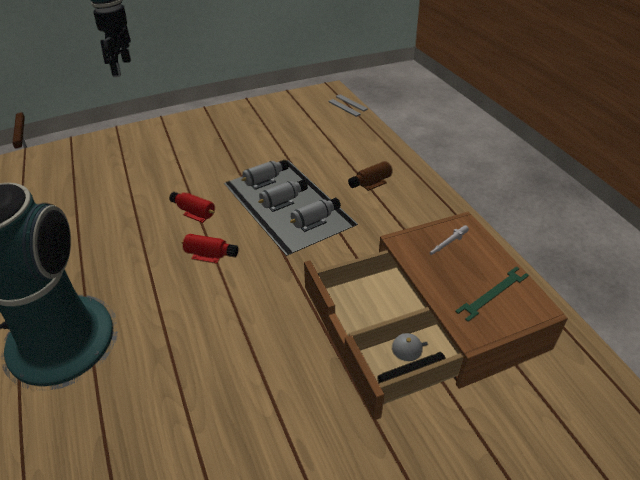

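Run:
```python
from h import *
p=read_camera("top"); save(p,"crop.png",(90,165,360,310),2.9)
K=("dynamo_a","chest","drawer","mat","bell")
for m in masks_of(p,"dynamo_a")[:6]:
    M=m["mask"];uv=np.argwhere(M)[:,::-1].astype(np.float32)
    w=onz(p,uv,0.033)[:,:2].astype(np.float32)
    r=cv2.minAreaRect(w); c=w.mean(0);e,v=np.linalg.eigh(np.cov((w-c).T))
    col=p["color"][M].mean(0)
    print("dyn",np.round(m["bbox"]),"rect",np.round(r[0],4),np.round(r[1],3),"ax",round(np.degrees(np.arctan2(v[1,1],v[0,1]))%180,1),col.round())
m=masks_of(p,"mat")[0]["mask"]; w=onz(p,np.argwhere(m)[:,::-1],.003)[:,:2].astype(np.float32);print("mat",cv2.minAreaRect(w))
m=masks_of(p,"drawer")[0]["mask"]; w=onz(p,np.argwhere(m)[:,::-1],.078)[:,:2].astype(np.float32);print("drawer z78",cv2.minAreaRect(w))
m=masks_of(p,"chest")[0]["mask"]; w=onz(p,np.argwhere(m)[:,::-1],.09)[:,:2].astype(np.float32);print("chest z90",cv2.minAreaRect(w))
```

```text
dyn [231. 182. 259. 250.] rect [0.5842 0.1217] [0.126 0.042] ax 9.5 [115. 112. 108.]
dyn [187.  86. 214. 152.] rect [0.7666 0.2006] [0.127 0.041] ax 10.9 [89. 59. 35.]
dyn [122. 212. 154. 281.] rect [0.5328 0.3184] [0.124 0.049] ax 10.9 [105. 103.  98.]
dyn [228. 320. 280. 383.] rect [0.3355 0.1073] [0.043 0.126] ax 143.5 [146.  48.  34.]
dyn [129. 328. 194. 384.] rect [0.3331 0.2694] [0.043 0.131] ax 127.8 [142.  50.  35.]
dyn [178. 209. 208. 272.] rect [0.5416 0.2178] [0.126 0.042] ax 9.0 [109. 107. 104.]
mat ((0.5506128072738647, 0.2180631309747696), (0.19131600856781006, 0.32117199897766113), 9.918445587158203)
drawer z78 ((0.5607607364654541, -0.21943582594394684), (0.3235113322734833, 0.1643645167350769), 88.68988037109375)
chest z90 ((0.6658211350440979, -0.222161665558815), (0.32799404859542847, 0.3724185824394226), 88.35243225097656)
```

View pics/crop.png

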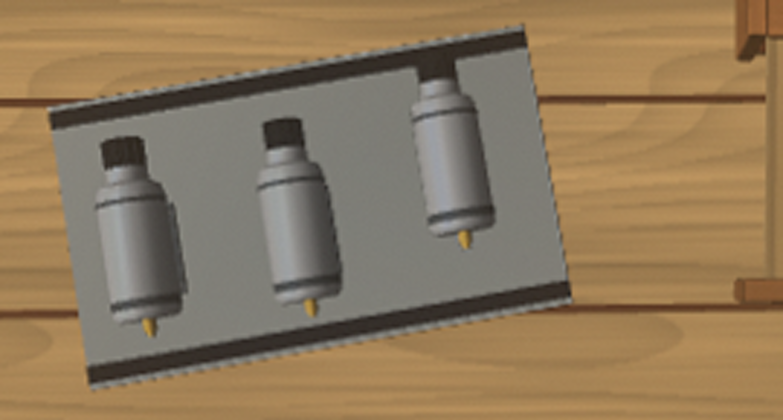

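```bash
cat > fit.py <<'E'
from h import *
from scipy.optimize import minimize
t=np.linspace(0,2*np.pi,24,endpoint=False)
def cyl(r,x0,x1): return np.array([[x,r*np.cos(a),.030+r*np.sin(a)] for x in(x0,x1) for a in t])
PARTS=[cyl(.021,-.044,.044),cyl(.0115,.044,.072),np.array([[x,y,z] for x in(-.03,.03) for y in(-.017,.017) for z in(0,.004)]),cyl(.003,-.055,-.044)]
def sil(p,q,z0):
    M=np.zeros((480*4,640*4),np.uint8)
    c,s=np.cos(q[2]),np.sin(q[2])
    for P in PARTS:
        X=P@np.array([[c,s,0],[-s,c,0],[0,0,1]])+[q[0],q[1],z0]
        cv2.fillConvexPoly(M,cv2.convexHull(((proj(p,X)*4+2)).round().astype(np.int32)),1)
    return M
def fit(pms,q0,z0=.003):
    T=[(p,cv2.resize(m.astype(np.uint8),None,fx=4,fy=4,interpolation=cv2.INTER_NEAREST)) for p,m in pms]
    def f(q):
        L=0
        for p,m in T:
            S=sil(p,q,z0);L+=1-(S&m).sum()/(S|m).sum()
        return L
    r=minimize(f,q0,method="Nelder-Mead",options=dict(initial_simplex=np.array(q0)+np.array([[0,0,0],[.006,0,0],[0,.006,0],[0,0,.08]]),xatol=2e-4,fatol=1e-3,maxiter=120))
    return r.x,r.fun
E
python3 - <<'E'
from fit import *
pt=read_camera("top");ps=read_camera("side")
mt=masks_of(pt,"dynamo_a");ms=masks_of(ps,"dynamo_a")
for n,g in dict(L=(.528,.312),M=(.536,.215),R=(.577,.120)).items():
    def pick(p,L):
        u=proj(p,[g[0],g[1],.033])[0]
        L=[m["mask"] for m in L if np.hypot(*(np.argwhere(m["mask"])[:,::-1].mean(0)-u))<18]
        return [(p,L[0])] if L else []
    a=pick(pt,mt);b=pick(ps,ms)
    q,f=fit(a,[*g,.17]);print(n,"top",q.round(4),round(f,3))
    if b: q,f=fit(b,[*g,.17]);print(n,"side",q.round(4),round(f,3))
    if a and b: q,f=fit(a+b,[*g,.17]);print(n,"both",q.round(4),round(f,3))
uv=[[344,263],[523,264],[344,269],[523,270]]
print("board top z78",onz(pt,uv,.078).round(4).tolist())
print("carcass top",onz(pt,[[346,184],[524,181],[350,63],[523,69]],.09).round(4).tolist())
print("bay floor edges",onz(pt,[[360,262],[438,262]],.016).round(4).tolist(), onz(pt,[[360,180],[438,180]],.066).round(4).tolist())
print("side: board corners",onz(ps,[[305,263],[378,410]],.078).round(4).tolist(),"carcass",onz(ps,[[380,238],[469,212],[565,321],[459,377]],.09).round(4).tolist())
E
```

```text
L top [0.5209 0.3186 0.176 ] 0.061
L side [0.5218 0.3241 0.1805] 0.068
L both [0.5208 0.3193 0.1841] 0.209
M top [0.5313 0.2172 0.1677] 0.08
M side [0.5338 0.2202 0.1722] 0.065
M both [0.5325 0.2182 0.1616] 0.175
R top [0.577 0.12  0.17 ] 0.0
R side [0.5769 0.1232 0.1756] 0.07
board top z78 [[0.4942, -0.0579, 0.078], [0.4881, -0.3797, 0.078], [0.4836, -0.0577, 0.078], [0.4774, -0.3792, 0.078]]
carcass top [[0.6323, -0.0626, 0.09], [0.6363, -0.3827, 0.09], [0.8526, -0.0739, 0.09], [0.8442, -0.3922, 0.09]]
bay floor edges [[0.4961, -0.0945, 0.016], [0.4942, -0.2446, 0.016]] [[0.644, -0.0907, 0.066], [0.6433, -0.234, 0.066]]
side: board corners [[0.4878, -0.0658, 0.078], [0.4708, -0.4008, 0.078]] carcass [[0.6457, -0.0709, 0.09], [0.8579, -0.073, 0.09], [0.8405, -0.3918, 0.09], [0.6075, -0.4076, 0.09]]
```

Pixels (top view): the steel dynamos are at (137,245), (192,238) and (245,216) on the grey mat. These are the ones meant. The brown one at (202,121) and the red ones at (162,354) and (252,351) are look-alikes off the mat. The crop confirms three grey shells with their black rollers pointing up the image (+x). The side view shows the drawer open with its wide, empty bay facing the mat.

```bash
cat > mv.py <<'E'
from h import *
def rot(yaw,pitch=0):
    # tool x along dynamo -x (world yaw), z down; pitch>0 : roller end down
    return R.from_euler('z',yaw,degrees=True)*R.from_euler('y',pitch,degrees=True)*R.from_matrix(np.array([[-1,0,0],[0,1,0],[0,0,-1.]]).T)
def plan(p0,R0,pt,Rt,n):
    w=(R0.inv()*Rt).as_rotvec()/n
    A=sum((R0*R.from_rotvec(k*w)).as_matrix() for k in range(n))
    t=np.linalg.solve(A,np.array(pt)-p0)
    row=list(np.degrees(w).round(2))+list(t.round(4));print(n,"x",row);return row
def sim(p,Rr,rows):
    for r in rows:
        p=p+Rr.apply(r[3:6]);Rr=Rr*R.from_rotvec(np.radians(r[:3]))
    return p,Rr
def chain(*steps):
    s=status.read_state();p,Rr=s["tool_pos"],R.from_rotvec(s["tcp_rot"])
    for pt,Rt,n in steps:
        p,Rr=sim(p,Rr,[plan(p,Rr,pt,Rt,n)]*n)
def avg(n):
    T=[]
    for i in range(n):
        read_camera("top");s=status.read_state();T.append(np.r_[s["torque"],s["wrist_force"]])
    T=np.array(T);Rr=R.from_rotvec(s["tcp_rot"]).as_matrix()
    m=T.mean(0);print("t",round(s["time"],2),"pos",s["tool_pos"].round(4),"mom tool-y %.4f"%(Rr[:,1]@m[:3]),"sd %.4f"%(T[:,:3]@Rr[:,1]).std(),"M",m[:3].round(4),"F",m[3:].round(2),"w",round(s["width"],3),"g",round(s["grip_force"],1))
E
python3 - <<'E'
from mv import *
Rt=rot(10.2)
chain(((.521,.321,.13),Rt,14),((.521,.321,.011),Rt,6),((.521,.321,.101),Rt,4))
E
```

```text
14 x [np.float64(0.0), np.float64(0.0), np.float64(-2.32), np.float64(-0.0218), np.float64(-0.0194), np.float64(0.0072)]
6 x [np.float64(-0.0), np.float64(0.0), np.float64(0.0), np.float64(0.0), np.float64(-0.0), np.float64(0.0199)]
4 x [np.float64(-0.0), np.float64(0.0), np.float64(0.0), np.float64(0.0), np.float64(-0.0), np.float64(-0.0225)]
```

Emit:
{"name": "drive_tool", "arguments": {"rows": [[0, 0, -2.32, -0.0218, -0.0194, 0.0072, 1], [0, 0, -2.32, -0.0218, -0.0194, 0.0072, 1], [0, 0, -2.32, -0.0218, -0.0194, 0.0072, 1], [0, 0, -2.32, -0.0218, -0.0194, 0.0072, 1], [0, 0, -2.32, -0.0218, -0.0194, 0.0072, 1], [0, 0, -2.32, -0.0218, -0.0194, 0.0072, 1], [0, 0, -2.32, -0.0218, -0.0194, 0.0072, 1]], "force": 50}}

```text
time: 1.73
tool_pos: [0.3673, 0.4527, 0.1808]
tcp_rot: [0.162, 3.137, 0.0]
wrist_force: [-0.3, 0.2, -0.3]
width: 1.002
grip_force: 0.0
```

Emit:
{"name": "drive_tool", "arguments": {"rows": [[0, 0, -2.32, -0.0218, -0.0194, 0.0072, 1], [0, 0, -2.32, -0.0218, -0.0194, 0.0072, 1], [0, 0, -2.32, -0.0218, -0.0194, 0.0072, 1], [0, 0, -2.32, -0.0218, -0.0194, 0.0072, 1], [0, 0, -2.32, -0.0218, -0.0194, 0.0072, 1], [0, 0, -2.32, -0.0218, -0.0194, 0.0072, 1], [0, 0, -2.32, -0.0218, -0.0194, 0.0072, 1], [0, 0, 0, 0, 0, 0, 1]]}}

```text
time: 2.4
tool_pos: [0.5243, 0.3177, 0.1292]
tcp_rot: [-0.276, 3.129, -0.003]
wrist_force: [0.5, 0.9, -0.2]
width: 1.0
grip_force: 0.0
```

Run:
```python
from mv import *
p=read_camera("side");save(p,"s1.png",(180,100,380,250),4)
Rt=rot(10.2);chain(((.521,.321,.011),Rt,6))
avg(4)
```

```text
6 x [np.float64(-0.01), np.float64(-0.01), np.float64(-0.03), np.float64(0.0002), np.float64(0.0004), np.float64(0.0198)]
t 2.65 pos [0.5205 0.3217 0.1308] mom tool-y -0.0001 sd 0.0255 M [ 0.0025  0.0003 -0.007 ] F [-0.54  0.52  0.03] w 1.001 g 0.0
```

Emit:
{"name": "drive_tool", "arguments": {"rows": [[0, 0, 0, 0, 0, 0.02, 1], [0, 0, 0, 0, 0, 0.02, 1], [0, 0, 0, 0, 0, 0.02, 1], [0, 0, 0, 0, 0, 0.02, 1], [0, 0, 0, 0, 0, 0.02, 1], [0, 0, 0, 0, 0, 0.015, 1], [0, 0, 0, 0, 0, 0.003, 1], [0, 0, 0, 0, 0, 0, 1]]}}

```text
time: 3.32
tool_pos: [0.5193, 0.3213, 0.0115]
tcp_rot: [0.281, -3.127, 0.002]
wrist_force: [0.3, 0.8, -0.0]
width: 1.0
grip_force: 0.0
```

Emit:
{"name": "drive_tool", "arguments": {"rows": [[0, 0, 0, 0, 0, 0, 0.4], [0, 0, 0, 0, 0, 0, 0.2], [0, 0, 0, 0, 0, 0, 0], [0, 0, 0, 0, 0, 0, 0], [0, 0, 0, 0, 0, 0, 0], [0, 0, 0, 0, 0, 0, 0]]}}

```text
time: 3.82
tool_pos: [0.5224, 0.3215, 0.0143]
tcp_rot: [-0.279, 3.127, 0.001]
wrist_force: [-0.3, -1.6, 5.8]
width: 0.481
grip_force: 52.1
```

Run:
```python
from mv import *
p=read_camera("side");save(p,"s2.png",(180,100,380,250),4)
avg(1)
```

```text
t 3.92 pos [0.5224 0.3215 0.0143] mom tool-y 0.0962 sd 0.0000 M [-0.2149  0.0591  0.0014] F [ 1.19 -1.    6.83] w 0.479 g 52.1
```

View pics/s2.png

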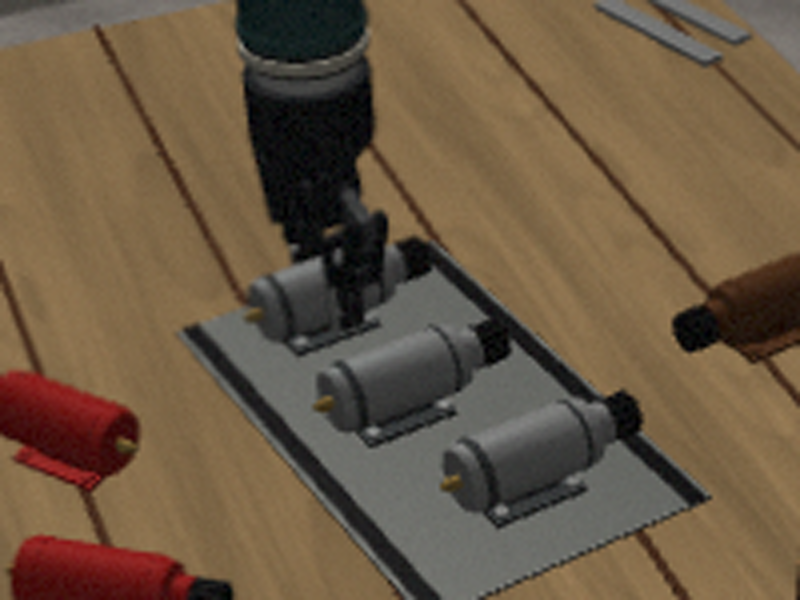

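The left dynamo is gripped across its shell by the fingers, at about (360,270) in the crop. Its two neighbours haven't moved. Next I lift it and take a level baseline.

Emit:
{"name": "drive_tool", "arguments": {"rows": [[0, 0, 0, 0, 0, -0.005, 0], [0, 0, 0, 0, 0, -0.01, 0], [0, 0, 0, 0, 0, -0.02, 0], [0, 0, 0, 0, 0, -0.02, 0], [0, 0, 0, 0, 0, -0.02, 0], [0, 0, 0, 0, 0, -0.015, 0], [0, 0, 0, 0, 0, -0.005, 0], [0, 0, 0, 0, 0, 0, 0]]}}

```text
time: 4.58
tool_pos: [0.5221, 0.3216, 0.1095]
tcp_rot: [-0.279, 3.126, 0.002]
wrist_force: [0.4, 0.4, -2.8]
width: 0.48
grip_force: 51.4
```

```bash
python3 -c "
from mv import *
avg(14)"
```

```text
t 5.28 pos [0.5211 0.321  0.1074] mom tool-y -0.0159 sd 0.0368 M [ 0.007  -0.0149 -0.0061] F [-0.24  0.18 -3.42] w 0.483 g 51.4
```

Emit:
{"name": "drive_tool", "arguments": {"rows": [[0, 5, 0, 0, 0, 0, 0], [0, 6, 0, 0, 0, 0, 0], [0, 6, 0, 0, 0, 0, 0], [0, 4, 0, 0, 0, 0, 0], [0, 0, 0, 0, 0, 0, 0], [0, 0, 0, 0, 0, 0, 0], [0, 0, 0, 0, 0, 0, 0], [0, 0, 0, 0, 0, 0, 0]]}}

```text
time: 5.95
tool_pos: [0.5205, 0.321, 0.1079]
tcp_rot: [0.248, -2.766, 0.046]
wrist_force: [-0.1, -0.4, -3.7]
width: 0.482
grip_force: 51.5
```

Emit:
{"name": "drive_tool", "arguments": {"rows": [[0, -5, 0, 0, 0, 0, 0], [0, -6, 0, 0, 0, 0, 0], [0, -6, 0, 0, 0, 0, 0], [0, -4, 0, 0, 0, 0, 0], [0, 0, 0, 0, 0, 0, 0], [0, 0, 0, 0, 0, 0, 0]]}}

```text
time: 6.45
tool_pos: [0.5192, 0.3209, 0.1085]
tcp_rot: [0.282, -3.128, -0.0]
wrist_force: [0.3, -1.1, -3.1]
width: 0.483
grip_force: 51.4
```

```bash
python3 -c "
from mv import *
avg(14)"
```

```text
t 7.15 pos [0.5211 0.3209 0.1073] mom tool-y 0.0132 sd 0.0229 M [-0.0012  0.0132 -0.0087] F [ 0.03  0.04 -3.35] w 0.48 g 51.4
```

```bash
python3 -c "
from mv import *
print((R.from_rotvec([.248,-2.766,.046]).as_matrix()[:,2]))
avg(12)"
```

```text
[-0.35179134 -0.06370355 -0.9339083 ]
t 7.75 pos [0.5211 0.321  0.1075] mom tool-y 0.0146 sd 0.0329 M [0.0056 0.0158 0.0025] F [-0.43  0.11 -3.28] w 0.482 g 51.4
```

Emit:
{"name": "drive_tool", "arguments": {"rows": [[0, -5, 0, 0, 0, 0, 0], [0, -6, 0, 0, 0, 0, 0], [0, -6, 0, 0, 0, 0, 0], [0, -5, 0, 0, 0, 0, 0], [0, 0, 0, 0, 0, 0, 0], [0, 0, 0, 0, 0, 0, 0], [0, 0, 0, 0, 0, 0, 0], [0, 0, 0, 0, 0, 0, 0]]}}

```text
time: 8.42
tool_pos: [0.523, 0.3219, 0.109]
tcp_rot: [-0.244, 2.747, 0.049]
wrist_force: [0.0, 0.2, -3.1]
width: 0.482
grip_force: 51.7
```

Emit:
{"name": "drive_tool", "arguments": {"rows": [[0, 5, 0, 0, 0, 0, 0], [0, 6, 0, 0, 0, 0, 0], [0, 6, 0, 0, 0, 0, 0], [0, 5, 0, 0, 0, 0, 0], [0, 0, 0, 0, 0, 0, 0], [0, 0, 0, 0, 0, 0, 0]]}}

```text
time: 8.92
tool_pos: [0.5241, 0.3215, 0.1077]
tcp_rot: [-0.276, 3.127, 0.002]
wrist_force: [-0.9, 0.6, -2.4]
width: 0.482
grip_force: 51.8
```

```bash
python3 -c "
from mv import *
avg(16)"
```

```text
t 9.72 pos [0.5211 0.321  0.1075] mom tool-y -0.0086 sd 0.0352 M [-0.01   -0.0105  0.0037] F [-0.2  -0.13 -3.38] w 0.483 g 51.8
```

```bash
cat >> mv.py <<'E'
def avg(n):
    T=[];J=[]
    for i in range(n):
        read_camera("top");s=status.read_state();T.append(s["torque"]);J.append(s["joint_torque"])
    T=np.array(T);J=np.array(J);Rr=R.from_rotvec(s["tcp_rot"]).as_matrix();m=T.mean(0)
    print("t",round(s["time"],2),"pos",s["tool_pos"].round(4),"mom tool-y %.4f sd %.4f"%(Rr[:,1]@m,(T@Rr[:,1]).std()),"J",J.mean(0)[1:].round(4),"sd",J.std(0)[1:].round(4),"w",round(s["width"],3))
E
python3 -c "
from mv import *
avg(4)"
```

```text
t 9.92 pos [0.5211 0.321  0.1074] mom tool-y -0.0167 sd 0.0302 J [-4.89596e+01 -3.45115e+01  6.80000e-03  2.09000e-02  1.00000e-04] sd [0.0072 0.0025 0.0002 0.0002 0.    ] w 0.48
```

Emit:
{"name": "drive_tool", "arguments": {"rows": [[0, 6, 0, 0, 0, 0, 0], [0, 6, 0, 0, 0, 0, 0], [0, 6, 0, 0, 0, 0, 0], [0, 6, 0, 0, 0, 0, 0], [0, 3, 0, 0, 0, 0, 0], [0, 0, 0, 0, 0, 0, 0], [0, 0, 0, 0, 0, 0, 0], [0, 0, 0, 0, 0, 0, 0]]}}

```text
time: 10.58
tool_pos: [0.5209, 0.321, 0.1074]
tcp_rot: [0.238, -2.662, 0.057]
wrist_force: [-0.7, 1.1, -2.9]
width: 0.481
grip_force: 51.8
```

Emit:
{"name": "drive_tool", "arguments": {"rows": [[0, 0, 0, 0, 0, 0, 0], [0, -6, 0, 0, 0, 0, 0], [0, -6, 0, 0, 0, 0, 0], [0, -6, 0, 0, 0, 0, 0], [0, -6, 0, 0, 0, 0, 0], [0, -3, 0, 0, 0, 0, 0], [0, 0, 0, 0, 0, 0, 0], [0, 0, 0, 0, 0, 0, 0]]}}

```text
time: 11.25
tool_pos: [0.5195, 0.321, 0.1087]
tcp_rot: [0.281, -3.129, -0.001]
wrist_force: [0.6, 0.1, -3.6]
width: 0.48
grip_force: 51.8
```

```bash
python3 -c "
from mv import *
avg(12)"
```

```text
t 11.85 pos [0.5212 0.3209 0.1072] mom tool-y 0.0281 sd 0.0315 J [-4.92975e+01 -3.44179e+01  2.70000e-03  6.20000e-03 -9.00000e-04] sd [0.2163 0.2912 0.0079 0.0318 0.0026] w 0.49
```

```bash
python3 -c "
from mv import *
avg(3)"
```

```text
t 12.0 pos [0.5211 0.321  0.1074] mom tool-y 0.0314 sd 0.0175 J [-4.89085e+01 -3.45661e+01 -7.90000e-03 -2.37000e-02 -2.00000e-04] sd [0.0099 0.0067 0.0001 0.0002 0.0001] w 0.483
```

Emit:
{"name": "drive_tool", "arguments": {"rows": [[0, -6, 0, 0, 0, 0, 0], [0, -6, 0, 0, 0, 0, 0], [0, -6, 0, 0, 0, 0, 0], [0, -6, 0, 0, 0, 0, 0], [0, -3, 0, 0, 0, 0, 0], [0, 0, 0, 0, 0, 0, 0], [0, 0, 0, 0, 0, 0, 0], [0, 0, 0, 0, 0, 0, 0]]}}

```text
time: 12.67
tool_pos: [0.5219, 0.3216, 0.1084]
tcp_rot: [-0.237, 2.661, 0.058]
wrist_force: [-0.3, 1.2, -3.0]
width: 0.48
grip_force: 51.9
```

Emit:
{"name": "drive_tool", "arguments": {"rows": [[0, 0, 0, 0, 0, 0, 0], [0, 6, 0, 0, 0, 0, 0], [0, 6, 0, 0, 0, 0, 0], [0, 6, 0, 0, 0, 0, 0], [0, 6, 0, 0, 0, 0, 0], [0, 3, 0, 0, 0, 0, 0], [0, 0, 0, 0, 0, 0, 0], [0, 0, 0, 0, 0, 0, 0]]}}

```text
time: 13.33
tool_pos: [0.5232, 0.3213, 0.1076]
tcp_rot: [-0.277, 3.127, 0.001]
wrist_force: [-0.1, -0.4, -2.7]
width: 0.478
grip_force: 52.1
```

Emit:
{"name": "drive_tool", "arguments": {"rows": [[0, 0, 0, 0, 0, 0, 0], [0, 0, 0, 0, 0, 0, 0], [0, 0, 0, 0, 0, 0, 0], [0, 0, 0, 0, 0, 0, 0]]}}

```text
time: 13.67
tool_pos: [0.5202, 0.321, 0.1075]
tcp_rot: [-0.28, 3.129, -0.0]
wrist_force: [-0.2, -0.3, -2.9]
width: 0.479
grip_force: 52.1
```

```bash
python3 -c "
from mv import *
avg(8)"
```

```text
t 14.07 pos [0.5211 0.321  0.1075] mom tool-y -0.0231 sd 0.0245 J [-4.88658e+01 -3.44527e+01  5.70000e-03  2.47000e-02  3.00000e-04] sd [0.081  0.0224 0.0023 0.0019 0.0002] w 0.482
```

Emit:
{"name": "drive_tool", "arguments": {"rows": [[0, 2.5, 0, 0, 0, 0, 0], [0, 2.5, 0, 0, 0, 0, 0], [0, 0, 0, 0, 0, 0, 0], [0, -2.5, 0, 0, 0, 0, 0], [0, -2.5, 0, 0, 0, 0, 0], [0, 0, 0, 0, 0, 0, 0], [0, 0, 0, 0, 0, 0, 0], [0, 0, 0, 0, 0, 0, 0]]}}

```text
time: 14.73
tool_pos: [0.521, 0.3211, 0.1077]
tcp_rot: [0.28, -3.129, -0.0]
wrist_force: [-0.1, 0.4, -2.8]
width: 0.484
grip_force: 52.1
```

Emit:
{"name": "drive_tool", "arguments": {"rows": [[0, 0, 0, 0, 0, 0, 0], [0, 0, 0, 0, 0, 0, 0], [0, 0, 0, 0, 0, 0, 0], [0, 0, 0, 0, 0, 0, 0]]}}

```text
time: 15.07
tool_pos: [0.5213, 0.321, 0.1074]
tcp_rot: [0.279, -3.129, 0.0]
wrist_force: [-0.2, 0.4, -3.0]
width: 0.48
grip_force: 52.1
```

Run:
```python
from mv import *
avg(8)
print((status.read_state()["q"]).round(2))
Rt=rot(10.2);Rd=rot(-1.2)
for z in (.13,):
    chain(((.521,.321,.150),Rt,3),((.557,-.168,.150),Rd,16),((.557,-.168,.034),Rd,8))
```

```text
t 15.47 pos [0.5211 0.321  0.1075] mom tool-y -0.0292 sd 0.0145 J [-4.89170e+01 -3.45257e+01  6.10000e-03  2.36000e-02 -2.00000e-04] sd [0.0217 0.011  0.0003 0.0002 0.0001] w 0.482
[ 0.51  0.25  1.86 -0.    1.03 -1.24]
3 x [np.float64(-0.0), np.float64(-0.0), np.float64(0.0), np.float64(0.0), np.float64(0.0), np.float64(-0.0142)]
16 x [np.float64(-0.0), np.float64(-0.0), np.float64(0.71), np.float64(0.0004), np.float64(-0.0307), np.float64(0.0)]
8 x [np.float64(-0.0), np.float64(-0.0), np.float64(0.01), np.float64(-0.0001), np.float64(0.0), np.float64(0.0145)]
```

The faulty one is confirmed. The level J5 torque went +0.021, then −0.024, then +0.025 N m as it was tipped each way, and a 5° tip-and-return left it unchanged. The wrist moment shifted the same way. Next I carry it to the bay and lay it crosswise, where there is more room.

Run:
```python
from mv import *
Rt=rot(10.2);Rd=rot(-91.2)
chain(((.521,.321,.155),Rt,2),((.562,-.158,.155),Rd,22),((.562,-.158,.08),Rd,4))
s=status.read_state();p,q=s["tool_pos"],R.from_rotvec(s["tcp_rot"])
for k in range(0,23,4): pp,qq=sim(p,q,[[0,0,4.61,.0165,-.018,0]]*k);print(k,pp.round(3))
```

```text
2 x [np.float64(-0.0), np.float64(-0.0), np.float64(0.0), np.float64(0.0), np.float64(0.0), np.float64(-0.0238)]
22 x [np.float64(-0.0), np.float64(-0.0), np.float64(4.61), np.float64(-0.0171), np.float64(-0.0182), np.float64(0.0)]
4 x [np.float64(-0.0), np.float64(0.0), np.float64(-0.0), np.float64(-0.0001), np.float64(-0.0003), np.float64(0.0188)]
0 [0.521 0.321 0.107]
4 [0.46  0.246 0.107]
8 [0.377 0.194 0.107]
12 [0.283 0.17  0.107]
16 [0.186 0.178 0.107]
20 [0.096 0.216 0.107]
```

Emit:
{"name": "drive_tool", "arguments": {"rows": [[0, 0, 0, 0, 0, -0.012, 0], [0, 0, 0, 0, 0, -0.024, 0], [0, 0, 0, 0, 0, -0.012, 0], [0, 0, 2.305, -0.0085, -0.0091, 0, 0], [0, 0, 4.61, -0.0171, -0.0182, 0, 0], [0, 0, 4.61, -0.0171, -0.0182, 0, 0], [0, 0, 4.61, -0.0171, -0.0182, 0, 0], [0, 0, 4.61, -0.0171, -0.0182, 0, 0]]}}

```text
time: 16.13
tool_pos: [0.6019, 0.2412, 0.1556]
tcp_rot: [0.296, 3.127, 0.0]
wrist_force: [-0.3, 0.0, -3.8]
width: 0.484
grip_force: 52.1
```

Emit:
{"name": "drive_tool", "arguments": {"rows": [[0, 0, 4.61, -0.0171, -0.0182, 0, 0], [0, 0, 4.61, -0.0171, -0.0182, 0, 0], [0, 0, 4.61, -0.0171, -0.0182, 0, 0], [0, 0, 4.61, -0.0171, -0.0182, 0, 0], [0, 0, 4.61, -0.0171, -0.0182, 0, 0], [0, 0, 4.61, -0.0171, -0.0182, 0, 0], [0, 0, 4.61, -0.0171, -0.0182, 0, 0], [0, 0, 4.61, -0.0171, -0.0182, 0, 0]]}}

```text
time: 16.8
tool_pos: [0.6571, 0.0519, 0.1553]
tcp_rot: [1.271, 2.872, -0.0]
wrist_force: [0.1, -0.7, -3.2]
width: 0.478
grip_force: 52.1
```

Emit:
{"name": "drive_tool", "arguments": {"rows": [[0, 0, 4.61, -0.0171, -0.0182, 0, 0], [0, 0, 4.61, -0.0171, -0.0182, 0, 0], [0, 0, 4.61, -0.0171, -0.0182, 0, 0], [0, 0, 4.61, -0.0171, -0.0182, 0, 0], [0, 0, 4.61, -0.0171, -0.0182, 0, 0], [0, 0, 4.61, -0.0171, -0.0182, 0, 0], [0, 0, 4.61, -0.0171, -0.0182, 0, 0], [0, 0, 4.61, -0.0171, -0.0182, 0, 0]]}}

```text
time: 17.47
tool_pos: [0.5878, -0.1322, 0.1555]
tcp_rot: [2.114, 2.322, -0.0]
wrist_force: [0.5, -0.8, -3.0]
width: 0.479
grip_force: 52.1
```

Emit:
{"name": "drive_tool", "arguments": {"rows": [[0, 0, 4.61, -0.0171, -0.0182, 0, 0], [0, 0, 2.305, -0.0085, -0.0091, 0, 0], [0, 0, 0, 0, 0, 0, 0], [0, 0, 0, 0, 0, 0, 0], [0, 0, 0, 0, 0, 0, 0]]}}

```text
time: 17.88
tool_pos: [0.5634, -0.1574, 0.1557]
tcp_rot: [2.244, 2.198, 0.002]
wrist_force: [0.3, 0.3, -3.7]
width: 0.484
grip_force: 52.1
```

Run:
```python
from mv import *
p=read_camera("top");save(p,"t3.png",(320,100,560,300),3.3)
p=read_camera("side");save(p,"s3.png",(270,170,510,350),3.3)
s=status.read_state();print(s["time"],s["tool_pos"],s["q"].round(2),s["width"])
Rd=rot(-91.2)
chain(((.562,-.158,.1),Rd,3),((.562,-.158,.035),Rd,5))
```

```text
17.9833 [ 0.56353704 -0.15698815  0.15560802] [-0.31  0.15  1.88  0.    1.11 -0.29] 0.4826359090441421
3 x [np.float64(0.01), np.float64(-0.0), np.float64(0.02), np.float64(-0.0003), np.float64(-0.0005), np.float64(0.0185)]
5 x [np.float64(0.0), np.float64(-0.0), np.float64(0.0), np.float64(-0.0), np.float64(-0.0), np.float64(0.013)]
```

View pics/s3.png

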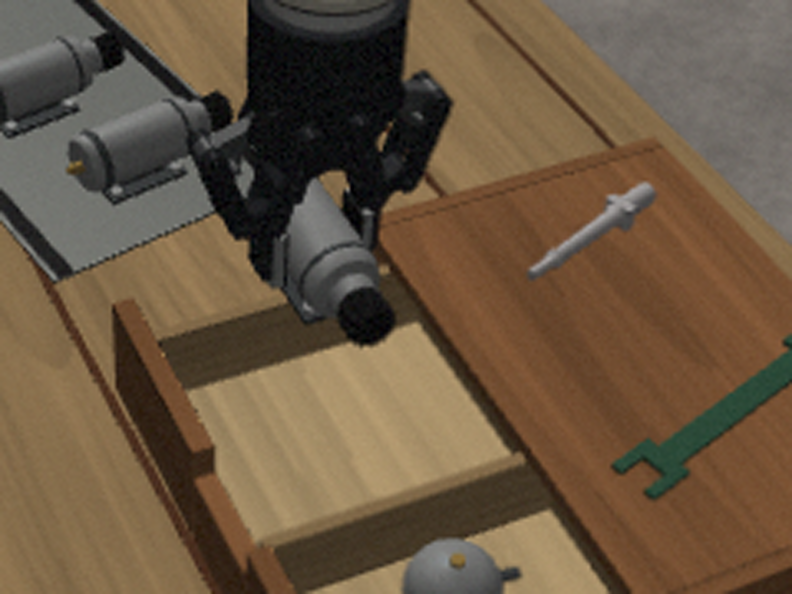

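The side view shows the dynamo level above the empty bay, roller towards the divider (crop 365,315), and clear of the front board and carcass. Now I lower it.

Emit:
{"name": "drive_tool", "arguments": {"rows": [[0, 0, 0, 0, 0, 0.01, 0], [0, 0, 0, 0, 0, 0.02, 0], [0, 0, 0, 0, 0, 0.025, 0], [0, 0, 0, 0, 0, 0.02, 0], [0, 0, 0, 0, 0, 0.02, 0], [0, 0, 0, 0, 0, 0.015, 0], [0, 0, 0, 0, 0, 0.008, 0], [0, 0, 0, 0, 0, 0, 0]]}}

```text
time: 18.65
tool_pos: [0.5607, -0.1564, 0.0344]
tcp_rot: [-2.24, -2.195, 0.004]
wrist_force: [-0.7, 0.3, -3.9]
width: 0.483
grip_force: 51.9
```

Emit:
{"name": "drive_tool", "arguments": {"rows": [[0, 0, 0, 0, 0, 0.003, 0], [0, 0, 0, 0, 0, 0.003, 0], [0, 0, 0, 0, 0, 0.002, 0], [0, 0, 0, 0, 0, 0, 0], [0, 0, 0, 0, 0, 0, 0]]}}

```text
time: 19.07
tool_pos: [0.5632, -0.1579, 0.0301]
tcp_rot: [2.244, 2.197, 0.001]
wrist_force: [-0.1, 0.3, -3.1]
width: 0.478
grip_force: 52.0
```

Run:
```python
from mv import *
F=[]
for i in range(4):
    p=read_camera("side");F.append(status.read_state()["wrist_force"])
print(np.mean(F,0).round(2),status.read_state()["tool_pos"],status.read_state()["time"])
save(p,"s4.png",(270,170,510,350),3.3)
```

```text
[-0.39  0.07 -3.35] [ 0.56298088 -0.15786207  0.02995482] 19.2667
```

View pics/s4.png

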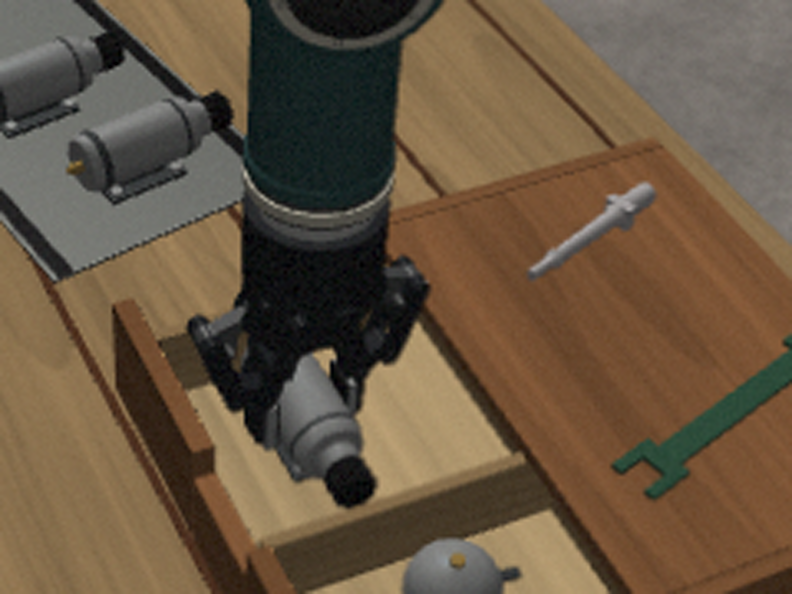

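It is inside the bay, clear all round and not yet touching (the full weight still hangs). I lower it in 1 mm steps.

Emit:
{"name": "drive_tool", "arguments": {"rows": [[0, 0, 0, 0, 0, 0.001, 0], [0, 0, 0, 0, 0, 0.001, 0], [0, 0, 0, 0, 0, 0, 0], [0, 0, 0, 0, 0, 0, 0]]}}

```text
time: 19.6
tool_pos: [0.5626, -0.1577, 0.0274]
tcp_rot: [-2.245, -2.198, 0.0]
wrist_force: [-0.2, 0.3, -3.3]
width: 0.485
grip_force: 52.2
```

Emit:
{"name": "drive_tool", "arguments": {"rows": [[0, 0, 0, 0, 0, 0.001, 0], [0, 0, 0, 0, 0, 0, 0], [0, 0, 0, 0, 0, 0, 0]]}}

```text
time: 19.85
tool_pos: [0.5631, -0.1577, 0.0273]
tcp_rot: [2.245, 2.197, 0.001]
wrist_force: [-2.3, 1.9, 4.4]
width: 0.48
grip_force: 52.9
```

Emit:
{"name": "drive_tool", "arguments": {"rows": [[0, 0, 0, 0, 0, 0.0005, 0], [0, 0, 0, 0, 0, 0, 0], [0, 0, 0, 0, 0, 0, 0]]}}

```text
time: 20.1
tool_pos: [0.5635, -0.1577, 0.0273]
tcp_rot: [2.244, 2.197, 0.001]
wrist_force: [-2.2, 2.0, 6.2]
width: 0.481
grip_force: 53.3
```

Emit:
{"name": "drive_tool", "arguments": {"rows": [[0, 0, 0, 0, 0, 0, 0.52], [0, 0, 0, 0, 0, 0, 0.58], [0, 0, 0, 0, 0, 0, 0.65], [0, 0, 0, 0, 0, 0, 0.75], [0, 0, 0, 0, 0, 0, 0.8], [0, 0, 0, 0, 0, 0, 0.8]]}}

```text
time: 20.6
tool_pos: [0.5626, -0.1577, 0.0258]
tcp_rot: [-2.245, -2.198, 0.0]
wrist_force: [0.2, 0.1, -0.7]
width: 0.802
grip_force: 0.0
```

Emit:
{"name": "drive_tool", "arguments": {"rows": [[0, 0, 0, 0, 0, -0.01, 0.8], [0, 0, 0, 0, 0, -0.02, 0.8], [0, 0, 0, 0, 0, -0.025, 0.8], [0, 0, 0, 0, 0, -0.03, 0.8], [0, 0, 0, 0, 0, -0.03, 0.8], [0, 0, 0, 0, 0, -0.025, 0], [0, 0, 0, 0, 0, -0.01, 0], [0, 0, 0, 0, 0, 0, 0]]}}

```text
time: 21.27
tool_pos: [0.5651, -0.1585, 0.1802]
tcp_rot: [2.24, 2.193, 0.005]
wrist_force: [-0.5, 0.4, -0.1]
width: 0.382
grip_force: 0.0
```

Run:
```python
from mv import *
p=read_camera("side");save(p,"s5.png",(270,170,510,350),3.3)
p=read_camera("top")
s=status.read_state();print(s["time"],s["tool_pos"],s["wrist_force"],s["width"])
m=masks_of(p,"drawer")[0]["mask"]
# front board bottom edge rows near notch
col=[int(np.argwhere(m[:,c])[-1][0]) if m[:,c].any() else -1 for c in range(345,525,15)];print(col)
Rd=rot(-91.2)
chain(((.415,-.217,.17),Rd,6),((.415,-.217,.036),Rd,6),((.465,-.218,.036),Rd,3))
```

```text
21.3667 [ 0.56236204 -0.15760536  0.17554861] [-0.33374745  0.825668   -0.45811679] 0.20163719291531507
[267, 268, 268, 269, 270, 269, 269, -1, -1, 270, 269, 270]
6 x [np.float64(-0.03), np.float64(-0.01), np.float64(-0.0), np.float64(-0.0105), np.float64(-0.0242), np.float64(0.0007)]
6 x [np.float64(0.0), np.float64(0.0), np.float64(-0.0), np.float64(0.0), np.float64(-0.0), np.float64(0.0224)]
3 x [np.float64(0.01), np.float64(0.0), np.float64(-0.01), np.float64(0.0001), np.float64(0.0166), np.float64(-0.0001)]
```

View pics/s5.png

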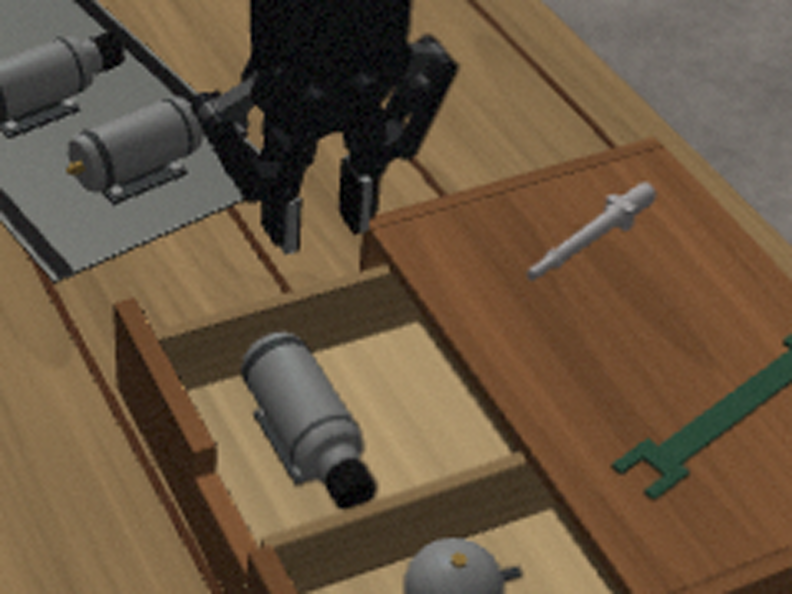

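The dynamo lies flat on its bracket in the wide bay (crop 305,420). Next I go in front of the board with the fingers shut and turned 90°, so the knuckles stay clear of it.

Run:
```python
from mv import *
Rp=rot(178.8)
chain(((.415,-.217,.17),Rp,16),((.415,-.217,.032),Rp,6),((.470,-.218,.032),Rp,4))
print(status.read_state()["q"])
```

```text
16 x [np.float64(-0.01), np.float64(0.01), np.float64(5.62), np.float64(-0.01), np.float64(-0.0045), np.float64(0.0003)]
6 x [np.float64(-0.01), np.float64(-0.01), np.float64(0.01), np.float64(-0.0001), np.float64(-0.0001), np.float64(0.0229)]
4 x [np.float64(0.0), np.float64(0.0), np.float64(-0.0), np.float64(0.0138), np.float64(-0.0), np.float64(0.0)]
[-3.15896008e-01  1.36009710e-01  1.86449377e+00 -9.37790628e-06
  1.14384797e+00 -2.94593119e-01]
```

Emit:
{"name": "drive_tool", "arguments": {"rows": [[0, 0, 5.62, -0.01, -0.0045, 0, 0], [0, 0, 5.62, -0.01, -0.0045, 0, 0], [0, 0, 5.62, -0.01, -0.0045, 0, 0], [0, 0, 5.62, -0.01, -0.0045, 0, 0], [0, 0, 5.62, -0.01, -0.0045, 0, 0], [0, 0, 5.62, -0.01, -0.0045, 0, 0], [0, 0, 5.62, -0.01, -0.0045, 0, 0], [0, 0, 5.62, -0.01, -0.0045, 0, 0]]}}

```text
time: 22.08
tool_pos: [0.5001, -0.2177, 0.1729]
tcp_rot: [-2.914, -1.164, 0.006]
wrist_force: [-0.3, -0.9, 0.3]
width: 0.002
grip_force: 0.0
```

Emit:
{"name": "drive_tool", "arguments": {"rows": [[0, 0, 5.62, -0.01, -0.0045, 0, 0], [0, 0, 5.62, -0.01, -0.0045, 0, 0], [0, 0, 5.62, -0.01, -0.0045, 0, 0], [0, 0, 5.62, -0.01, -0.0045, 0, 0], [0, 0, 5.62, -0.01, -0.0045, 0, 0], [0, 0, 5.62, -0.01, -0.0045, 0, 0], [0, 0, 5.62, -0.01, -0.0045, 0, 0], [0, 0, 5.62, -0.01, -0.0045, 0, 0]]}}

```text
time: 22.75
tool_pos: [0.4144, -0.217, 0.1731]
tcp_rot: [-3.139, 0.039, 0.007]
wrist_force: [-0.4, 0.3, -0.1]
width: -0.001
grip_force: 0.0
```

Emit:
{"name": "drive_tool", "arguments": {"rows": [[0, 0, 0, 0, 0, 0, 0], [0, 0, 0, 0, 0, 0.02, 0], [0, 0, 0, 0, 0, 0.03, 0], [0, 0, 0, 0, 0, 0.03, 0], [0, 0, 0, 0, 0, 0.03, 0], [0, 0, 0, 0, 0, 0.02, 0], [0, 0, 0, 0, 0, 0.008, 0], [0, 0, 0, 0, 0, 0, 0]]}}

```text
time: 23.42
tool_pos: [0.414, -0.2163, 0.0345]
tcp_rot: [-3.138, 0.028, 0.01]
wrist_force: [0.1, -0.2, -1.1]
width: -0.002
grip_force: 0.0
```

Run:
```python
from mv import *
p=read_camera("side");save(p,"s6.png",(270,170,510,350),3.3)
s=status.read_state();print(s["time"],s["tool_pos"],s["wrist_force"],s["width"])
chain(((.465,-.218,.032),rot(178.8),4))
```

```text
23.4667 [ 0.41554441 -0.21722243  0.03643324] [ 0.04912129 -0.33944274  1.14594965] -0.0043525701706313745
4 x [np.float64(-0.03), np.float64(0.05), np.float64(0.04), np.float64(0.0124), np.float64(-0.0), np.float64(0.0011)]
```

View pics/s6.png

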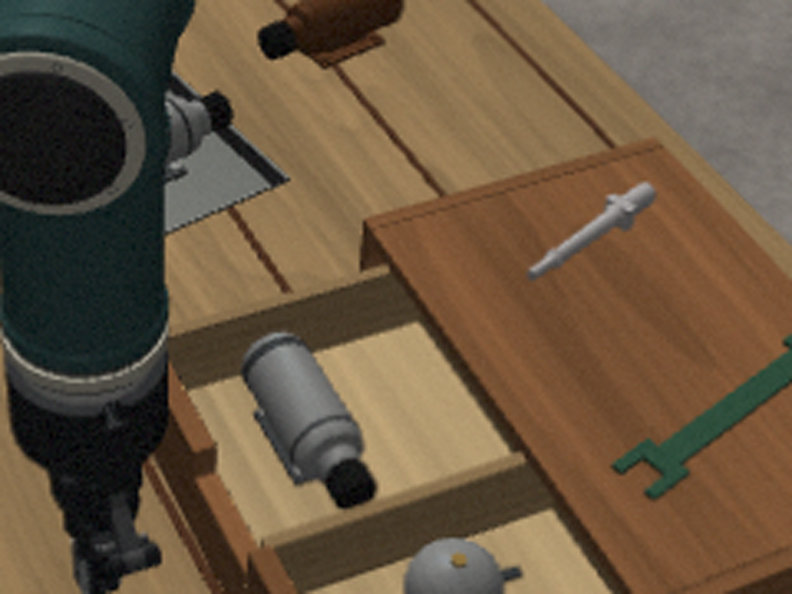

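The fingers are in front of the notch (crop 110,560), with open space up to the board. Approach and push slowly.

Emit:
{"name": "drive_tool", "arguments": {"rows": [[0, 0, 0, 0.01, 0, 0, 0], [0, 0, 0, 0.015, 0, 0, 0], [0, 0, 0, 0.01, 0, 0, 0], [0, 0, 0, 0.005, 0, 0, 0], [0, 0, 0, 0.004, 0, 0, 0], [0, 0, 0, 0.004, 0, 0, 0], [0, 0, 0, 0.004, 0, 0, 0], [0, 0, 0, 0.004, 0, 0, 0]]}}

```text
time: 24.13
tool_pos: [0.472, -0.2189, 0.0379]
tcp_rot: [-3.141, 0.031, 0.003]
wrist_force: [-1.7, -0.8, 2.3]
width: 0.002
grip_force: 1.7
```

Emit:
{"name": "drive_tool", "arguments": {"rows": [[0, 0, 0, 0.004, 0, 0, 0], [0, 0, 0, 0.005, 0, 0, 0], [0, 0, 0, 0.006, 0, 0, 0], [0, 0, 0, 0.006, 0, 0, 0], [0, 0, 0, 0.006, 0, 0, 0], [0, 0, 0, 0.006, 0, 0, 0], [0, 0, 0, 0.006, 0, 0, 0], [0, 0, 0, 0.006, 0, 0, 0]]}}

```text
time: 24.8
tool_pos: [0.518, -0.22, 0.0377]
tcp_rot: [3.141, -0.031, -0.001]
wrist_force: [-3.6, -1.7, 0.4]
width: -0.001
grip_force: 1.5
```

Emit:
{"name": "drive_tool", "arguments": {"rows": [[0, 0, 0, 0.006, 0, 0, 0], [0, 0, 0, 0.006, 0, 0, 0], [0, 0, 0, 0.006, 0, 0, 0], [0, 0, 0, 0.006, 0, 0, 0], [0, 0, 0, 0.006, 0, 0, 0], [0, 0, 0, 0.006, 0, 0, 0], [0, 0, 0, 0.006, 0, 0, 0], [0, 0, 0, 0.006, 0, 0, 0]]}}

```text
time: 25.47
tool_pos: [0.5661, -0.2209, 0.0379]
tcp_rot: [-3.141, 0.031, 0.0]
wrist_force: [-2.4, -3.3, -1.3]
width: -0.005
grip_force: 1.5
```

Emit:
{"name": "drive_tool", "arguments": {"rows": [[0, 0, 0, 0.006, 0, 0, 0], [0, 0, 0, 0.006, 0, 0, 0], [0, 0, 0, 0.006, 0, 0, 0], [0, 0, 0, 0.005, 0, 0, 0], [0, 0, 0, 0.004, 0, 0, 0], [0, 0, 0, 0.003, 0, 0, 0], [0, 0, 0, 0.003, 0, 0, 0], [0, 0, 0, 0.002, 0, 0, 0]]}}

```text
time: 26.13
tool_pos: [0.601, -0.2215, 0.0381]
tcp_rot: [-3.141, 0.031, -0.0]
wrist_force: [-3.0, -2.1, 0.2]
width: 0.001
grip_force: 1.3
```

Run:
```python
from mv import *
p=read_camera("side")
s=status.read_state();print(s["time"],s["tool_pos"],s["wrist_force"])
```

```text
26.1833 [ 0.60134488 -0.22147685  0.0381536 ] [-1.72220874 -0.74870059 -0.30069553]
```

Emit:
{"name": "drive_tool", "arguments": {"rows": [[0, 0, 0, 0.002, 0, 0, 0], [0, 0, 0, 0.002, 0, 0, 0], [0, 0, 0, 0.002, 0, 0, 0], [0, 0, 0, 0.002, 0, 0, 0]]}}

```text
time: 26.52
tool_pos: [0.6087, -0.2217, 0.0382]
tcp_rot: [-3.141, 0.031, -0.0]
wrist_force: [-1.8, -0.5, 0.7]
width: 0.001
grip_force: 1.3
```

Emit:
{"name": "drive_tool", "arguments": {"rows": [[0, 0, 0, 0.002, 0, 0, 0], [0, 0, 0, 0.002, 0, 0, 0]]}}

```text
time: 26.68
tool_pos: [0.6128, -0.2218, 0.0381]
tcp_rot: [-3.141, 0.031, -0.0]
wrist_force: [-3.2, -1.2, 0.6]
width: 0.005
grip_force: 1.3
```

Emit:
{"name": "drive_tool", "arguments": {"rows": [[0, 0, 0, 0.0015, 0, 0, 0], [0, 0, 0, 0.0015, 0, 0, 0]]}}

```text
time: 26.85
tool_pos: [0.6158, -0.2218, 0.0381]
tcp_rot: [-3.141, 0.031, -0.0]
wrist_force: [-2.4, 0.4, 1.7]
width: 0.003
grip_force: 1.3
```

Emit:
{"name": "drive_tool", "arguments": {"rows": [[0, 0, 0, 0.0015, 0, 0, 0], [0, 0, 0, 0.0015, 0, 0, 0]]}}

```text
time: 27.02
tool_pos: [0.6164, -0.2218, 0.0381]
tcp_rot: [-3.141, 0.03, 0.008]
wrist_force: [-14.0, 0.4, 10.5]
width: -0.001
grip_force: 6.7
```

Emit:
{"name": "drive_tool", "arguments": {"rows": [[0, 0, 0, 0.001, 0, 0, 0], [0, 0, 0, 0.001, 0, 0, 0]]}}

```text
time: 27.18
tool_pos: [0.6164, -0.2218, 0.0381]
tcp_rot: [-3.14, 0.03, 0.014]
wrist_force: [-17.9, 0.2, 13.4]
width: -0.0
grip_force: 9.0
```

Firm stop reached, so I back off and look.

Emit:
{"name": "drive_tool", "arguments": {"rows": [[0, 0, 0, -0.003, 0, 0, 0], [0, 0, 0, -0.004, 0, 0, 0], [0, 0, 0, -0.01, 0, 0, 0], [0, 0, 0, -0.02, 0, 0, 0], [0, 0, 0, -0.03, 0, 0, 0], [0, 0, 0, -0.02, 0, -0.01, 0], [0, 0, 0, 0, 0, -0.03, 0], [0, 0, 0, 0, 0, -0.04, 0]]}}

```text
time: 27.85
tool_pos: [0.5285, -0.2184, 0.1142]
tcp_rot: [-3.137, 0.032, 0.013]
wrist_force: [2.0, -0.8, 0.4]
width: 0.002
grip_force: 0.0
```

Emit:
{"name": "drive_tool", "arguments": {"rows": [[0, 0, 0, -0.02, 0, -0.03, 0], [0, 0, 0, -0.02, 0, -0.03, 0], [0, 0, 0, -0.02, 0, -0.03, 0], [0, 0, 0, 0, 0, -0.02, 0], [0, 0, 0, 0, 0, 0, 0]]}}

```text
time: 28.27
tool_pos: [0.4758, -0.2206, 0.2342]
tcp_rot: [3.136, -0.032, 0.017]
wrist_force: [0.9, -0.0, 0.9]
width: -0.002
grip_force: 0.0
```

Run:
```python
from mv import *
a=read_camera("top");b=read_camera("side")
c=[cv2.resize(a["color"][50:300,90:540,::-1],(800,444))]
save(b,"s7.png"); cv2.imwrite("pics/t7.png",c[0])
s=status.read_state();print(s["time"],s["tool_pos"],s["wrist_force"])
for m in masks_of(a,"drawer")[:2]: print(m["score"],m["bbox"])
for m in masks_of(a,"chest")[:1]: print(m["score"],m["bbox"])
for m in masks_of(a,"dynamo_a"): print(m["score"],m["bbox"])
```

```text
28.3667 [ 0.47424886 -0.21944492  0.22915772] [-0.37612826  0.44429858  0.22582976]
0.76 [345.4, 178.6, 522.7, 197.1]
0.62 [448.4, 66.7, 486.7, 157.7]
0.58 [345.2, 64.8, 525.9, 195.4]
0.97 [232.6, 186.1, 256.6, 251.0]
0.95 [178.7, 204.6, 210.4, 276.2]
0.82 [129.2, 325.4, 196.9, 383.4]
0.8 [188.2, 89.0, 212.8, 152.9]
0.76 [228.6, 321.1, 276.4, 384.2]
```

View pics/t7.png

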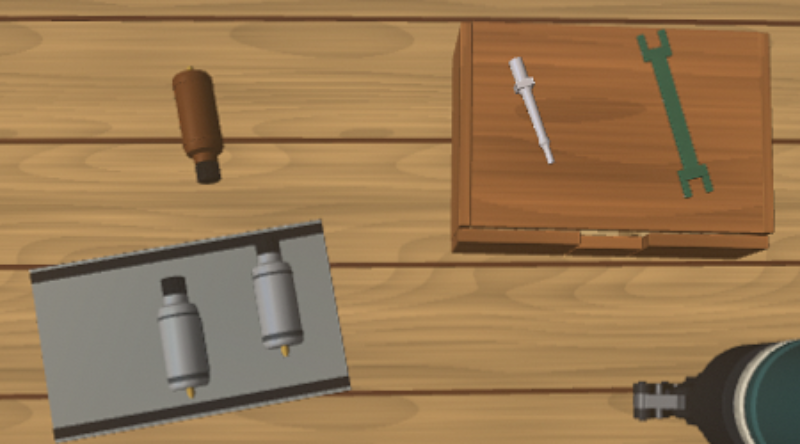

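Top view: the two sound dynamos lie on the mat at (182,335) and (275,300), and the drawer front is up against the carcass at (610,240). One enlarged check for any gap.

Run:
```python
import cv2
a=cv2.imread("pics/s7.png")[205:390,370:480]; a=cv2.resize(a,None,fx=3.2,fy=3.2,interpolation=cv2.INTER_CUBIC)
from mv import *
p=read_camera("top");b=p["color"][165:205,335:535,::-1];b=cv2.resize(b,(430,86*1),interpolation=cv2.INTER_CUBIC)
H=np.zeros((592,790,3),np.uint8);H[:a.shape[0],:a.shape[1]]=a;H[:86,355:785]=b
cv2.imwrite("pics/g.png",H)
print(onz(p,[[360,180],[433,180],[510,180]],.09).round(4)[:,0],onz(p,[[433,195],[360,196]],.03).round(4)[:,0])
# grey profile across front at two columns
g=cv2.cvtColor(p["color"],cv2.COLOR_RGB2GRAY)
for c in(375,400,490): print(c,list(zip(range(172,200),g[172:200,c-3:c+4].mean(1).round().astype(int).tolist())))
```

```text
[0.6392 0.6386 0.6382] [0.6215 0.6205]
375 [(172, 107), (173, 106), (174, 108), (175, 111), (176, 111), (177, 92), (178, 73), (179, 117), (180, 104), (181, 101), (182, 100), (183, 100), (184, 100), (185, 100), (186, 81), (187, 47), (188, 53), (189, 54), (190, 54), (191, 52), (192, 61), (193, 104), (194, 142), (195, 138), (196, 135), (197, 106), (198, 67), (199, 73)]
400 [(172, 105), (173, 103), (174, 103), (175, 106), (176, 109), (177, 102), (178, 78), (179, 103), (180, 113), (181, 106), (182, 104), (183, 104), (184, 104), (185, 105), (186, 97), (187, 61), (188, 51), (189, 54), (190, 53), (191, 52), (192, 50), (193, 81), (194, 134), (195, 137), (196, 129), (197, 94), (198, 67), (199, 80)]
490 [(172, 105), (173, 104), (174, 103), (175, 105), (176, 107), (177, 110), (178, 112), (179, 111), (180, 73), (181, 99), (182, 108), (183, 102), (184, 101), (185, 100), (186, 100), (187, 101), (188, 95), (189, 56), (190, 51), (191, 53), (192, 53), (193, 52), (194, 50), (195, 77), (196, 141), (197, 65), (198, 66), (199, 91)]
```

View pics/g.png

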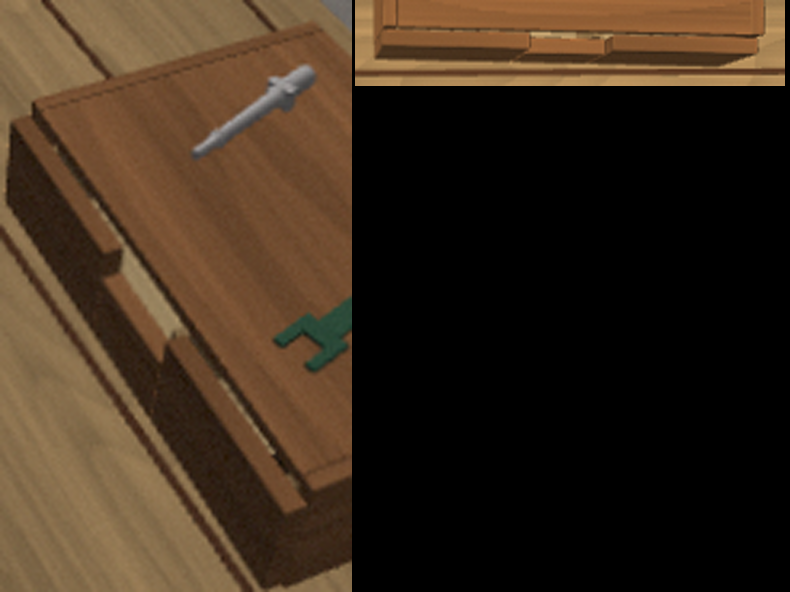

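Run:
```python
from mv import *
p=read_camera("side")
f=lambda u:np.array(u)/3.2+[370,205]-.34
C=onz(p,[f((35,103)),f((312,490))],.09);B=onz(p,[f((12,122)),f((287,513)),f((30,115)),f((305,503))],.078)
print(C.round(4),B.round(4))
d=C[0,:2]-C[1,:2];d/=np.hypot(*d);n=np.array([d[1],-d[0]])
print("yaw",np.degrees(np.arctan2(n[1],n[0])),"front outer/rear edge vs face:",((B[:,:2]-C[0,:2])@n).round(4))
# grey profile along chest x across gap, several y, for photometry
g=cv2.cvtColor(p["color"],cv2.COLOR_RGB2GRAY).astype(np.float32)
for y in(-.10,-.14,-.32):
    o=C[0,:2]+d*(y-C[0,1])/d[1]
    X=np.array([[*(o+n*t),.078] for t in np.arange(-.02,.022,.002)])
    uv=proj(p,X).astype(np.float32)
    print(y,cv2.remap(g,uv[:,:1],uv[:,1:],cv2.INTER_LINEAR).ravel().round().astype(int).tolist())
```

```text
[[ 0.6484 -0.0683  0.09  ]
 [ 0.6397 -0.3824  0.09  ]] [[ 0.634  -0.0667  0.078 ]
 [ 0.6271 -0.3826  0.078 ]
 [ 0.6473 -0.0654  0.078 ]
 [ 0.6389 -0.3813  0.078 ]]
yaw -1.576373201583102 front outer/rear edge vs face: [-0.0145 -0.0126 -0.0012 -0.0009]
-0.1 [33, 31, 38, 61, 78, 78, 78, 78, 79, 87, 75, 37, 36, 59, 88, 91, 87, 85, 88, 86, 84]
-0.14 [32, 30, 39, 58, 79, 82, 80, 82, 83, 77, 57, 42, 40, 59, 80, 87, 85, 83, 83, 84, 85]
-0.32 [30, 34, 38, 54, 73, 78, 78, 78, 79, 84, 97, 68, 38, 53, 80, 91, 89, 86, 80, 82, 81]
```

Both views put the board's outer face about 14 mm in front of the carcass face. That equals the board's thickness, so the drawer is home to within about 1 mm. Handing in.

```bash
python3 -c "
from workcell import workorder
print(workorder.finish_job())"
```

```text
the job is handed in; nothing more can be done
None
```

The job is handed in: the first dynamo I tested (the mat's left one) had the loose rotor, felt sliding both ways, so I left the other two untested on the mat, laid it in the empty bay and pushed the drawer home, with the force peaking at about 22 N against the stop, slightly over the 20 N guide.

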